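# Pack the leaning testers into the divided crate

## Robot

A 6-joint arm with a two-finger parallel gripper is mounted at the origin on the work surface. World frame = base frame: x ahead of the robot, y to its left, z up, the work surface at z = 0. Lengths are in m, angles in rad, forces in N, time in s.
With the tool pointing down it reaches from about 0.425 to 0.95 m from the base axis. Payload 14.7 kg.
Tool frame: the origin (TCP) lies midway between the tips of the shut fingers; the grasp point (between the pads) lies 19 mm behind it; z points along the fingers, y is the line along which they close (so a half turn about z gives the same grasp; the last joint's range is limited). The gripper opens to 85 mm and grips with 20 to 120 N. Pads are 22 mm wide; open, the fingers measure 114 mm over their backs; the gripper's body (76 mm by 85 mm) begins 54 mm behind the grasp point. The pads swing forward as they close: fully open they stand 13 mm farther back than shut.
Start: joints at [1.301, 0.48, 1.596, -0, 1.065, -0.047], TCP at [0.144, 0.634, 0.231] pointing down, gripper open.
Joint ranges: [-2.75, 2.75], [-0.82, 2.05], [0.23, 2.67], [-1.56, 4.7], [0.09, 2.69], [-2.92, 2.92]. Speed limits (rad/s): [1.89, 1.89, 2.39, 3.01, 3.01, 3.01].

## Interface

Orientations are given as a unit quaternion [x, y, z, w].
In Python, from bench import state, imaging, sign_off gives the robot as it stands.
- The arm moves only by the tool send_rows, never from a script. Its argument "targets" is one flat list of numbers, 5 for each row, row after row: the gripper's target within -1 to 1 (shut at 1, half-way at 0, fully open at -1), then the shift along the tool's x, y, z in cm, then the turn about the tool's z in units of 6 degrees (1.0 is 6 degrees). A call has 1 to 8 rows; each row shifts and turns the commanded pose from where the row before left it, along the tool's axes as they then stand; what a row does not reach is not made up. A row lasts 1/12 s, in which the tool goes at most 41.7 mm and 7.16 degrees, less where a joint would pass 70% of its speed; a pose out of reach is approached as far as the arm can. A call is refused whole if a number of a shift passes 4.17 or a number of a turn 1, either way. A call with a gripper value outside its range is refused whole. The fingers move at their own pace and stop on an object; the grip force is fixed at half the most. Time passes only in rows, so rows that do not move let the fingers close. It gives the time, the measured TCP pose, the force, the opening and the grip force at its end, in the units of the state.
- state(): the state, without advancing time (a new reading comes with each control period).
- imaging.camera(name): name is "scene" or "top" or "wrist"; returns a dict with "color" (384x512x3 uint8, red, green, blue), "K" (3x3 intrinsics, pixels), "k1" (the pictures are not rectified: a ray, as slopes to the right and down, at radius r is drawn at 1 + k1 r^2 times it, then the intrinsics apply), "extrinsics" (4x4, takes a point from world to camera coordinates); the wrist camera has in their place "hand_eye" (4x4, takes a point from camera to tool coordinates, whose origin is the TCP and whose axes are the flange's). Camera axes: x right, y down, z forward; pixel columns grow to the right and rows downward; lengths in m; the calibration is good to about 2 mm. A picture is of the moment at which its call begins: read the wrist's pose just before it. There is no depth.
- sign_off(): hands the job in; it is judged then, once.
The state is a dict: "t": time; "qpos": joint angles; "dq": joint speeds; "tau": joint torques, N m; "position": TCP position; "eef_rot": TCP orientation; "contact_force": force on the tool from outside, world axes, zero at the start; "moment": the same for the moment, N m; "opening": finger opening in m; "grasp_force": force on a finger pad.
Only numpy, scipy, OpenCV 4.12 (cv2) and the standard library are available. Lean on these libraries where they do the work, as an engineer would, in place of code of your own. Each camera call takes 0.05 s, during which the arm holds its last target. There are 200 camera calls.

## Task

Take the two handheld testers out of the sloping charging dock and stand each one upright, head up, in a free cell of its own in the divided crate. Lower each gently until you feel it rest on the packing pad in that cell (the pads differ in thickness) before letting go: do not drop it or ram it against the crate. Leave the parts cup that hangs in one cell, and the spray can, metal box and power adapter, where they are.

Things in the scene. Friction and masses are not known exactly. Their poses are not given: they have to be found in the camera images.
- tester1: handheld tester, plain grey plastic bar 34 (x) by 46 (y) by 118 (z) mm, 0.18 to 0.37 kg, screen and keys on its -x face. Origin: centre of its flat foot; z runs along it to the head. At the start it leans in a dock pocket, z 32 degrees from vertical; its upper 78 mm stand clear of the side walls. Grip it across y, about 98 mm above the foot, and draw it out along its length
- tester2: a second tester exactly like tester1, in the other pocket
- dock: sloped charging dock, fixed; grey base 120 (x) by 190 (y) mm, two black pockets at y = -43 and +43 mm. Origin: under its middle, on the table. Pockets lean 32 degrees, mouth towards the dock's +x and up; pocket floor centre at x 0, z 45 mm; measured along the pocket the back rest (+x side) is 72 mm high, the side walls 38 mm (5 mm thick, 51 mm apart), the front lip 20 mm
- crate: open grey plastic crate, fixed, 127 (x) by 155 (y) by 80 (z) mm, 5 mm walls and dividers: 2 by 2 cells, each 56 (x) by 70 (y) mm inside. Origin: centre of its underside, on the table. A flat brown packing pad fills the floor of each cell; its thickness is not reported: top anywhere from 8 to 42 mm above the table. It gives 1 mm per 5 N; walls and pads bear 30 N at most
- cell0 (a point): centre of the mouth of the crate's -x, -y cell (in the crate's frame), level with the top of the walls, 80 mm above the table
- cell1 (a point): centre of the mouth of the crate's -x, +y cell (in the crate's frame), level with the top of the walls, 80 mm above the table
- cell2 (a point): centre of the mouth of the crate's +x, -y cell (in the crate's frame), level with the top of the walls, 80 mm above the table
- cell3 (a point): centre of the mouth of the crate's +x, +y cell (in the crate's frame), level with the top of the walls, 80 mm above the table
- cup: white drop-in parts cup with screws in it, 62 (x) by 76 (y) mm over its thin rim, which hangs on the walls of one of the four cells and fills that cell. Origin: centre of the cup at the underside of the rim, 80 mm above the table. Leave it alone
- spray: upright metal spray can, 52 mm across, 120 mm tall, origin at the centre of its underside; bystander
- converter: flat dark steel network box 75 by 100 by 28 mm, origin at the centre of its underside; bystander
- adapter: black power adapter 50 by 85 by 32 mm, origin at the centre of its underside; bystander
Mind the look-alikes: they are no part of the job. Leave any yellow look-alike of the tester2 alone.

How it is judged:
By the outcome, as a careful person would: the job done as asked, in the order asked, and still so for the second after the job is handed in, with the robot touching nothing.
It also fails if it takes over 61 s, if anything falls off the work surface, if the arm or the gripper's body presses on something with over 40 N, if the wrist force passes 120 N, or if a joint passes its speed limit or range.

## Working session

There is one attempt and no reset: what is moved stays moved. The work goes in short steps, Python scripts to look and compute and a tool call to move; the robot and the scene stay as the last step left them, time stands still between calls to the robot, and variables do not carry over. Pictures are saved under pics/ and viewed, at most 11 in all, crops included, and the job is handed in when it is done.

Besides the shell and the picture viewer there is one more tool, called after "Emit:" by a JSON object that holds its "api" and its "payload". send_rows: Moves the arm, as the interface text tells. Its arguments: {"type":"object","properties":{"targets":{"type":"array"}},"required":["targets"]}

```bash
mkdir -p pics; ls; python3 - <<'E'
from bench import state, imaging
import cv2,numpy as np
print(state())
for n in("scene","top"):
    c=imaging.camera(n); cv2.imwrite(f"pics/{n}0.png",cv2.resize(c["color"][:,:,::-1],(800,600),interpolation=cv2.INTER_CUBIC))
    np.savez(f"{n}.npz",**c)
    print(n,c["K"],c["k1"],c["extrinsics"])
c=imaging.camera("wrist");print(c["hand_eye"],c["K"],c["k1"])
E
```

```text
pics
{'t': 0.0, 'qpos': array([ 1.30142978e+00,  4.80809762e-01,  1.59686347e+00,  9.72772223e-06,
        1.06509973e+00, -4.65808596e-02]), 'dq': array([-0.00108773,  0.00050306,  0.00089477, -0.00044815, -0.00058937,
        0.00015245]), 'tau': array([ 1.59686573e-03, -9.50660992e+01, -4.30184627e+01, -1.63669633e-04,
        1.19408741e-02,  1.37145744e-05]), 'position': array([0.14347209, 0.6335527 , 0.23069059]), 'eef_rot': array([ 1.11164943e-01,  9.93801795e-01, -5.82135622e-04, -9.70421563e-05]), 'contact_force': array([ 0.09861418,  0.72664378, -0.684664  ]), 'moment': array([ 0.0147487 , -0.01030346, -0.0328    ]), 'grasp_force': 0.0, 'opening': 0.08547767780240766}
scene [[351.01990262   0.         250.46938348]
 [  0.         351.01990262 193.5389364 ]
 [  0.           0.           1.        ]] 0.00011469400307788449 [[ 0.70190946  0.71218029  0.01106041 -0.39421005]
 [ 0.41688451 -0.39818244 -0.81710345 -0.21756083]
 [-0.57752092  0.57814356 -0.57638496  1.24145481]
 [ 0.          0.          0.          1.        ]]
top [[374.34636935   0.         263.43631656]
 [  0.         374.34636935 193.92236387]
 [  0.           0.           1.        ]] -0.03343145651016137 [[-0.01062369 -0.99976704  0.01878858 -0.08748847]
 [-0.99658571  0.00904759 -0.08206742  0.63515231]
 [ 0.08187831 -0.01959629 -0.99644966  1.1322736 ]
 [ 0.          0.          0.          1.        ]]
[[ 6.57739432e-05 -9.50206861e-01 -3.11619829e-01  8.07290458e-02]
 [ 9.99999303e-01  4.29748276e-04 -1.09933910e-03 -3.88560585e-04]
 [ 1.17851764e-03 -3.11619540e-01  9.50206227e-01 -1.42411538e-01]
 [ 0.00000000e+00  0.00000000e+00  0.00000000e+00  1.00000000e+00]] [[288.5645204    0.         255.34236104]
 [  0.         288.5645204  195.3692011 ]
 [  0.           0.           1.        ]] -0.047849410013609456
```

View pics/scene0.png

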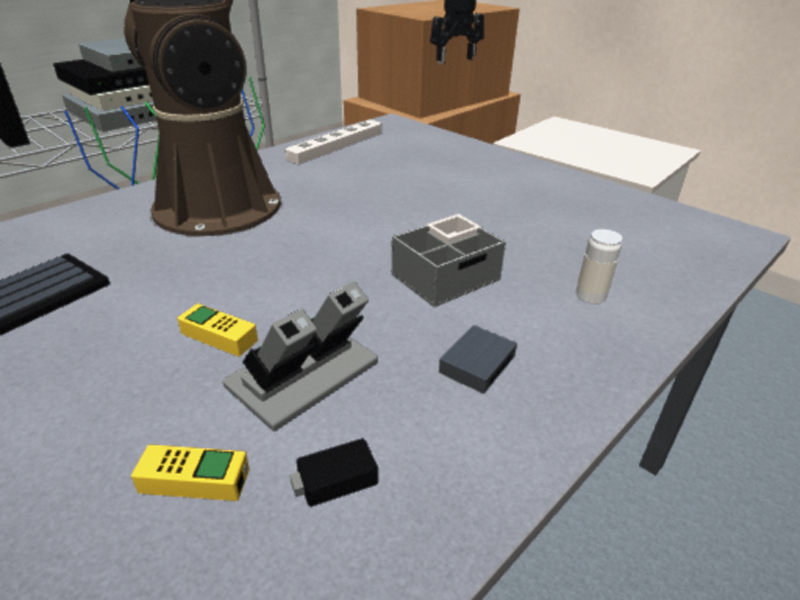

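View pics/top0.png

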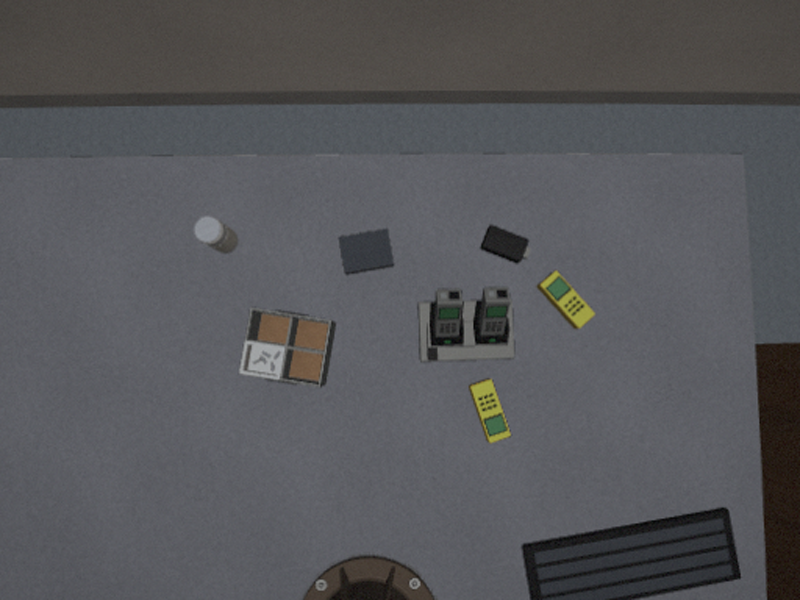

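Both grey testers sit in the dock, at about (449,315) and (495,315) in the top view; the two yellow ones, at (567,300) and (490,410), are look-alikes. The crate is at (287,347), with the cup in its lower-left cell at (265,360). The other three cells show brown pads.

```bash
python3 - <<'E'
import cv2,numpy as np
c=np.load("top.npz")["color"][:,:,::-1]
cr=c[170:260,150:340]; cr=cv2.convertScaleAbs(cr,alpha=1.5)
cv2.imwrite("pics/crop1.png",cv2.resize(cr,None,fx=4,fy=4,interpolation=cv2.INTER_CUBIC))
E
```

```text
(no output)
```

View pics/crop1.png

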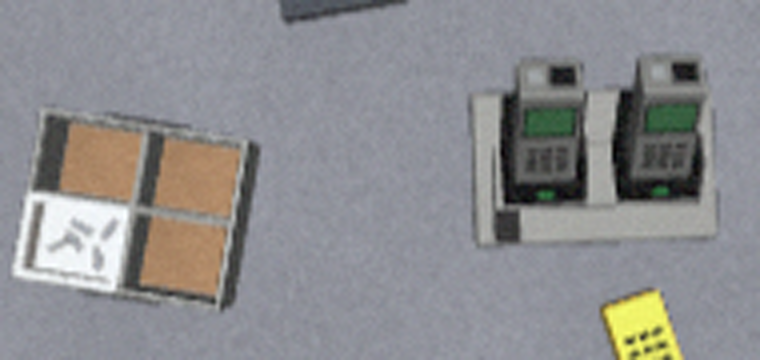

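```bash
cat > h.py <<'E'
import numpy as np
from scipy.optimize import least_squares
from scipy.spatial.transform import Rotation as R
def proj(P,K,k1,E):
    p=np.atleast_2d(P)@E[:3,:3].T+E[:3,3]; s=p[:,:2]/p[:,2:]
    s=s*(1+k1*(s**2).sum(1,keepdims=True)); return s@K[:2,:2].T+K[:2,2]
def place(q,P):
    c,s=np.cos(q[2]),np.sin(q[2]); P=np.atleast_2d(P)
    return np.c_[q[0]+c*P[:,0]-s*P[:,1],q[1]+s*P[:,0]+c*P[:,1],P[:,2]]
def fit(P,uv,cam,q0):
    f=lambda q:(proj(place(q,P),*cam)-uv).ravel()
    r=least_squares(f,q0); return r.x,r.fun.reshape(-1,2)
a=np.radians(32)
def tst(x,y,z,yp): # tester local -> dock
    return [x*np.cos(a)+z*np.sin(a), yp+y, .045-x*np.sin(a)+z*np.cos(a)]
def camof(c): return c["K"],float(c["k1"]),c["extrinsics"]
E
python3 - <<'E'
from h import *
cam=camof(np.load("top.npz")); np.set_printoptions(precision=4,suppress=True)
px=lambda l:(np.array(l)+.5)/4-.5+[150,170]
q,r=fit(np.array([[.0635,.0775,.08],[.0635,-.0775,.08],[-.0635,-.0775,.08],[-.0635,.0775,.08]]),px([(42,108),(248,142),(226,306),(14,276)]),cam,[.6,.2,0]); print("crate",q,r.tolist())
for z in(.01,.02):
  q,r=fit(np.array([[.06,.095,z],[.06,-.095,z],[-.06,-.095,z],[-.06,.095,z]]),px([(470,93),(715,105),(717,240),(478,245)]),cam,[.6,-.1,0]);print("dock",q,r.tolist())
P=np.array([tst(.017,s*.023,.118,y) for y in(.043,-.043) for s in(1,-1)])
q,r=fit(P,px([(518,59),(582,59),(638,54),(705,54)]),cam,[.6,-.1,0]);print("testers",q,r.tolist())
print(proj(place(q,[tst(-.017,s*.023,.118,y) for y in(.043,-.043) for s in(1,-1)]),*cam)*4-np.array([600,680]))
E
```

```text
crate [ 0.5509  0.1446 -0.154 ] [[0.06256615732488058, -0.2892885485712213], [0.5965470533790835, -1.206808973708263], [-0.5813395786259434, 0.8319802800908747], [-0.07139535858132717, 0.6394601451241897]]
dock [ 0.577  -0.2033 -0.0134] [[1.0786899101277072, 0.16145826546508601], [0.002699709078910928, -2.5777598667299344], [-0.07845795698642632, 1.8677394337122735], [-0.9880873911100707, 0.5089992645499137]]
dock [ 0.5767 -0.2022 -0.0133] [[0.8210912197737343, -0.00666148548828005], [0.2604504592823673, -2.7448491535980395], [0.18618951282371654, 2.028408860609943], [-1.2471693044839185, 0.6712977816508214]]
testers [ 0.5761 -0.2033  0.0236] [[-0.17296193169272556, 0.12072117526645343], [0.13536921825289028, -0.40054596681434873], [0.2819550862014921, 0.39820477486074424], [-0.244611878027456, -0.11823444649883186]]
[[518.9508  96.7508]
 [585.4621  94.5802]
 [643.1531  92.6971]
 [709.3083  90.5374]]
```

```bash
cat >> h.py <<'E'
D=np.array([.5761,-.2033,.0236]); C=np.array([.5509,.1446,-.154])
def go(target,yaw):
    """shift (cm) in tool axes after turning, turn in units"""
    from bench import state
    s=state(); Rm=R.from_quat(s["eef_rot"]).as_matrix(); y=np.arctan2(-Rm[0,1],Rm[1,1])
    d=yaw-y; Z=np.array([[-np.cos(yaw),-np.sin(yaw),0],[-np.sin(yaw),np.cos(yaw),0],[0,0,-1]]).T
    Z=np.array([[-np.cos(yaw),-np.sin(yaw),0],[-np.sin(yaw),np.cos(yaw),0],[0,0,-1]])
    print("pos",s["position"].round(4),"yaw",round(y,4),"turn",round(-np.degrees(d)/6,2),"shift cm",(Z@(np.array(target)-s["position"])*100).round(2),"F",s["contact_force"].round(1),"op",round(s["opening"],4))
E
python3 - <<'E'
from h import *
for y in(.043,-.043):
    g=place(D,tst(0,0,.098,y))[0]; print("grasp",g)
    go([g[0],g[1],.235],D[2])
for sx in(1,-1):
  for sy in(1,-1): print("cell",sx,sy,place(C,[sx*.0305,sy*.0375,.08]))
E
```

```text
grasp [ 0.62700292 -0.15908649  0.12810871]
pos [0.1435 0.6336 0.2308] yaw -0.2228 turn -2.35 shift cm [-46.47 -80.39  -0.42] F [-0.4  0.7 -1.3] op 0.0852
grasp [ 0.62903233 -0.24506254  0.12810871]
pos [0.1435 0.6336 0.2308] yaw -0.2228 turn -2.35 shift cm [-46.47 -88.99  -0.42] F [-0.4  0.7 -1.3] op 0.0852
cell 1 1 [[0.58679125 0.17697775 0.08      ]]
cell 1 -1 [[0.57528684 0.10286534 0.08      ]]
cell -1 1 [[0.52651316 0.18633466 0.08      ]]
cell -1 -1 [[0.51500875 0.11222225 0.08      ]]
```

Emit:
{"api": "send_rows", "payload": {"targets": [-1, 0, 0, 0, -1, -1, 0, 0, 0, -1, -1, 0, 0, 0, -0.35, -1, -1.5, -3.3, 0, 0, -1, -1.5, -3.3, 0, 0, -1, -1.5, -3.3, 0, 0, -1, -1.5, -3.3, 0, 0, -1, -1.5, -3.3, 0, 0]}}

```text
t: 0.82
position: [0.2227, 0.469, 0.2311]
eef_rot: [-0.012, 1.0, -0.0, -0.0]
contact_force: [1.5, 0.5, 0.8]
opening: 0.0855
grasp_force: 0.0
```

Emit:
{"api": "send_rows", "payload": {"targets": [-1, -2, -3.3, 0, 0, -1, -2, -3.3, 0, 0, -1, -2, -3.3, 0, 0, -1, -2, -3.3, 0, 0, -1, -2, -3.3, 0, 0, -1, -2, -3.3, 0, 0, -1, -2, -3.3, 0, 0, -1, -2, -3.3, 0, 0]}}

```text
t: 1.48
position: [0.3891, 0.2088, 0.2314]
eef_rot: [-0.012, 1.0, 0.0, 0.0]
contact_force: [0.3, 0.6, 0.1]
opening: 0.0855
grasp_force: 0.0
```

Emit:
{"api": "send_rows", "payload": {"targets": [-1, -2, -3.3, 0, 0, -1, -2, -3.3, 0, 0, -1, -2, -3.3, 0, 0, -1, -2, -3.3, 0, 0, -1, -2, -3.3, 0, 0, -1, -2, -3.3, 0, 0, -1, -2, -3.3, 0, 0, -1, -2, -3.3, 0, 0]}}

```text
t: 2.15
position: [0.5552, -0.0516, 0.2312]
eef_rot: [-0.011, 1.0, 0.0, -0.0]
contact_force: [1.2, 1.5, 0.6]
opening: 0.0853
grasp_force: 0.0
```

```bash
python3 - <<'E'
from h import *
g=place(D,tst(0,0,.098,.043))[0]; go([g[0],g[1],.235],D[2])
E
```

```text
pos [ 0.5552 -0.0516  0.2312] yaw 0.023 turn -0.01 shift cm [ -6.92 -10.91  -0.38] F [1.2 1.5 0.6] op 0.0853
```

Emit:
{"api": "send_rows", "payload": {"targets": [-1, -1.7, -2.7, -0.1, 0, -1, -1.7, -2.7, -0.1, 0, -1, -1.7, -2.7, -0.1, 0, -1, -1.8, -2.8, -0.1, 0, -1, 0, 0, 0, 0, -1, 0, 0, 0, 0]}}

```text
t: 2.65
position: [0.6265, -0.1585, 0.2346]
eef_rot: [-0.011, 1.0, 0.0, -0.0]
contact_force: [-0.5, 0.7, 0.2]
opening: 0.0856
grasp_force: 0.0
```

```bash
cat >> h.py <<'E'
def wrist(name):
    from bench import state, imaging
    import cv2
    s=state(); c=imaging.camera("wrist"); T=np.eye(4); T[:3,:3]=R.from_quat(s["eef_rot"]).as_matrix(); T[:3,3]=s["position"]
    c["extrinsics"]=np.linalg.inv(T@c["hand_eye"]); np.savez(name+".npz",**c)
    return c
E
python3 - <<'E'
from h import *
import cv2
c=wrist("w1"); im=c["color"][:,:,::-1].copy(); cam=camof(c); im=cv2.resize(im,None,fx=1.5,fy=1.5)
for y in(.043,-.043):
    for P in([tst(sx*.017,sy*.023,.118,y) for sx,sy in((1,1),(1,-1),(-1,-1),(-1,1))],):
        p=(proj(place(D,P),*cam)*1.5).astype(np.int32); cv2.polylines(im,[p],True,(0,0,255),1)
cv2.imwrite("pics/w1.png",im)
g=place(D,tst(0,0,.098,.043))[0]; go([g[0],g[1],.235],D[2])
E
```

```text
pos [ 0.6258 -0.1574  0.2346] yaw 0.0222 turn -0.01 shift cm [-0.12 -0.18 -0.04] F [-0.3 -0.   0.8] op 0.0853
```

View pics/w1.png

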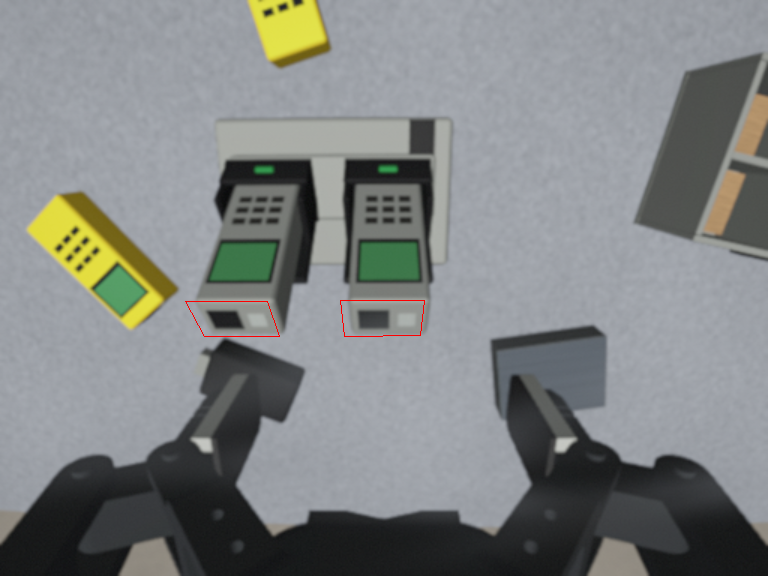

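The wrist view confirms the two grey testers in the dock: the +y one has its head at (389,316) and the other at (243,318). Both lie a few mm towards +y of my estimate, so I'll refit.

```bash
python3 - <<'E'
from h import *
cam=camof(np.load("w1.npz")); np.set_printoptions(precision=4,suppress=True)
P=np.array([tst(sx*.017,sy*.023,.118,y) for y in(.043,-.043) for sx,sy in((1,1),(1,-1),(-1,-1),(-1,1))])
uv=np.array([(424,334),(353,334),(349,299),(428,299),(283,333),(211,333),(199,302),(276,302)])/1.5
q,r=fit(P,uv,cam,D);print("testers",q,(r*1.5).round(1).tolist())
for z in (.0,.01,.015,.02):
  q2,r=fit(np.array([[-.06,-.095,z],[-.06,.095,z],[.06,.095,z]]),np.array([(217,120),(453,119),(446,264)])/1.5,cam,D);print("base",z,q2,(r*1.5).round(1).tolist())
E
```

```text
testers [ 0.5752 -0.1994  0.0256] [[3.7, 0.6], [-1.3, 0.9], [-1.1, 0.5], [4.4, 0.2], [2.8, 2.0], [0.0, 2.0], [-7.0, -2.0], [-1.2, -2.3]]
base 0.0 [ 0.5808 -0.1994  0.0196] [[2.7, 0.3], [-1.7, 0.7], [-1.0, -1.6]]
base 0.01 [ 0.5808 -0.1991  0.0206] [[-1.5, -0.4], [0.5, -0.3], [1.0, 1.1]]
base 0.015 [ 0.5808 -0.1989  0.0211] [[-3.6, -0.7], [1.7, -0.8], [2.0, 2.5]]
base 0.02 [ 0.5808 -0.1988  0.0217] [[-5.8, -1.1], [2.9, -1.3], [3.1, 3.9]]
```

```bash
sed -i 's/^D=np.array(\[[^]]*\])/D=np.array([.5770,-.1993,.022])/' h.py; python3 - <<'E'
from h import *
g=place(D,tst(0,0,.098,.043))[0]; print(g); go([g[0],g[1]-.0005,.106],D[2])
E
```

```text
[ 0.6279736  -0.15516799  0.12810871]
pos [ 0.6258 -0.1574  0.2346] yaw 0.0222 turn 0.0 shift cm [-0.22  0.16 12.86] F [-0.3 -0.   0.8] op 0.0853
```

Emit:
{"api": "send_rows", "payload": {"targets": [-0.5, -0.2, 0.15, 2.5, 0, -0.5, 0, 0, 2.5, 0, -0.5, 0, 0, 2.5, 0, -0.5, 0, 0, 2, 0, -0.5, 0, 0, 1.2, 0, -0.5, 0, 0, 1.2, 0, -0.5, 0, 0, 1, 0, -0.5, 0, 0, 0, 0]}}

```text
t: 3.37
position: [0.6274, -0.155, 0.1049]
eef_rot: [-0.012, 1.0, 0.0, -0.001]
contact_force: [-0.2, 0.4, 0.4]
opening: 0.0643
grasp_force: 0.0
```

Emit:
{"api": "send_rows", "payload": {"targets": [1, 0, 0, 0, 0, 1, 0, 0, 0, 0, 1, 0, 0, 0, 0, 1, 0, 0, 0, 0, 1, 0, 0, 0, 0, 1, 0, 0, 0, 0]}}

```text
t: 3.87
position: [0.6286, -0.1556, 0.1072]
eef_rot: [-0.012, 1.0, -0.0, 0.001]
contact_force: [-1.8, 0.1, 6.9]
opening: 0.0455
grasp_force: 62.0
```

Emit:
{"api": "send_rows", "payload": {"targets": [1, -0.16, 0, -0.26, 0, 1, -0.16, 0, -0.26, 0, 1, -0.16, 0, -0.26, 0, 1, -0.16, 0, -0.26, 0, 1, 0, 0, 0, 0]}}

```text
t: 4.28
position: [0.635, -0.1554, 0.1173]
eef_rot: [-0.012, 1.0, -0.0, 0.0]
contact_force: [-1.1, 0.2, 0.0]
opening: 0.0454
grasp_force: 61.6
```

Emit:
{"api": "send_rows", "payload": {"targets": [1, 0.33, 0, -0.27, 0, 1, 0.33, 0, -0.27, 0, 1, 0.34, 0, -0.26, 0, 1, 0.36, 0, -0.22, 0, 1, 0.37, 0, -0.22, 0, 1, 0.37, 0, -0.21, 0]}}

```text
t: 4.78
position: [0.6137, -0.1559, 0.1317]
eef_rot: [-0.012, 1.0, -0.0, 0.001]
contact_force: [4.3, -0.1, -5.6]
opening: 0.0453
grasp_force: 63.1
```

```bash
python3 - <<'E'
from h import *
import cv2
c=wrist("w2"); from bench import imaging
s=imaging.camera("scene")["color"][:,:,::-1]
a=cv2.resize(c["color"][:,:,::-1],(512,384)); b=cv2.resize(s[170:280,135:245],(384,384),interpolation=cv2.INTER_CUBIC)
cv2.imwrite("pics/w2.png",cv2.resize(np.hstack([a[:,90:],b]),(800,381)))
E
```

```text
(no output)
```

View pics/w2.png

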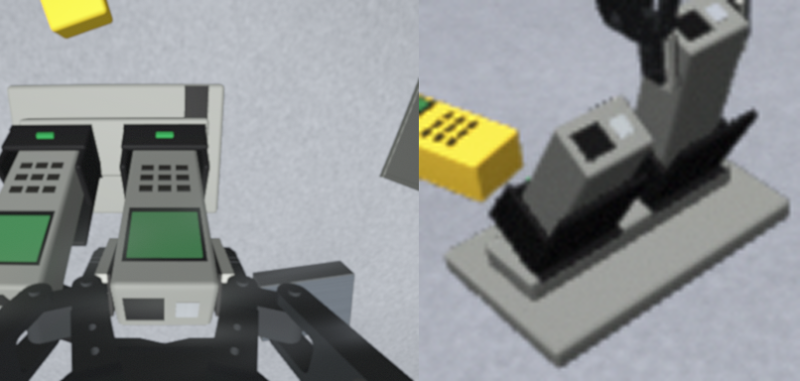

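The tester is pivoting in the pads against the lip: in the right half it stands clearly steeper than its neighbour. I'll carry on to upright.

Emit:
{"api": "send_rows", "payload": {"targets": [1, 0.39, 0, -0.17, 0, 1, 0.39, 0, -0.17, 0, 1, 0.39, 0, -0.16, 0, 1, 0.41, 0, -0.11, 0, 1, 0.41, 0, -0.11, 0, 1, 0.42, 0, -0.1, 0, 1, 0, 0, 0, 0]}}

```text
t: 5.47
position: [0.59, -0.1566, 0.1403]
eef_rot: [-0.012, 1.0, -0.0, 0.001]
contact_force: [5.3, 0.3, 0.2]
opening: 0.0456
grasp_force: 64.6
```

```bash
python3 - <<'E'
from h import *
import cv2
c=wrist("w3"); from bench import imaging
sc=imaging.camera("scene"); np.savez("s3.npz",**sc); s=sc["color"][:,:,::-1]
a=cv2.resize(c["color"][:,:,::-1],(512,384)); b=cv2.resize(s[150:260,145:255],(384,384),interpolation=cv2.INTER_CUBIC)
cv2.imwrite("pics/w3.png",cv2.resize(np.hstack([a[:,90:],b]),(800,381)))
E
```

```text
(no output)
```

View pics/w3.png

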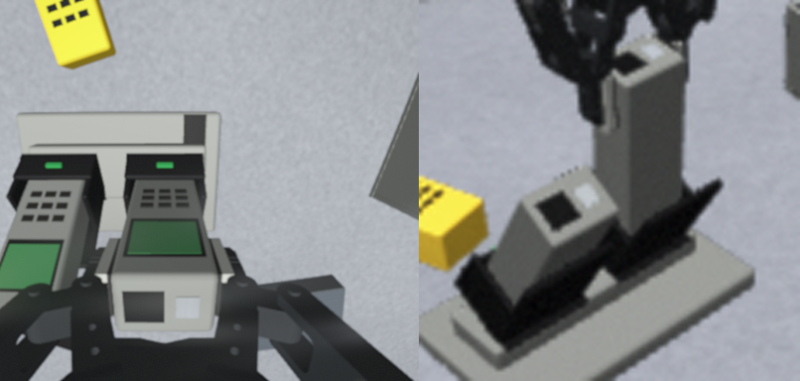

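```bash
python3 - <<'E'
from h import *
cam=camof(np.load("s3.npz")); np.set_printoptions(precision=1,suppress=True)
g=np.array([.590,-.1566,.1403+.022])
for th in (-4,0,4,8,12):
    t=np.radians(th); ex=np.array([np.cos(t),0,-np.sin(t)]); ez=np.array([np.sin(t),0,np.cos(t)]); out=[]
    for sx,sy in((1,1),(-1,-1),(1,-1)):
        P=[g+ex*sx*.017+np.array([0,sy*.023,0])+ez*(z-.098) for z in(.118,.05)]
        p=(proj(P,*cam)-[145,150])*3.47+[419,0]; out+=[*p.ravel()]
    print(th,np.array(out))
E
```

```text
-4 [678.   44.9 687.4 143.9 579.1  54.6 593.4 153.9 615.3  73.4 628.2 174.7]
0 [679.6  47.5 683.9 143.4 580.3  53.6 589.9 150.1 617.   76.1 624.9 174.1]
4 [681.2  50.2 680.4 142.6 581.6  52.9 586.4 146.1 618.7  78.9 621.4 173.1]
8 [682.7  52.9 676.8 141.4 583.1  52.3 583.  141.9 620.2  81.8 617.9 171.7]
12 [684.1  55.8 673.2 139.8 584.6  51.9 579.7 137.5 621.7  84.8 614.3 170. ]
```

Emit:
{"api": "send_rows", "payload": {"targets": [1, 0.31, 0, -0.08, 0, 1, 0.31, 0, -0.08, 0, 1, 0.31, 0, -0.07, 0, 1, 0, 0, 0, 0]}}

```text
t: 5.9
position: [0.5803, -0.1567, 0.142]
eef_rot: [-0.012, 1.0, -0.0, 0.001]
contact_force: [4.8, 0.4, -4.2]
opening: 0.0453
grasp_force: 64.2
```

```bash
cat >> h.py <<'E'
def tilt(yaw,rows=(.03,.085),h=.098):
    """tilt of held tester about tool y, deg: slope of right silhouette edge in scene view"""
    from bench import state, imaging
    c=imaging.camera("scene"); cam=camof(c); s=state(); im=c["color"].astype(float).sum(2)
    g=s["position"]+[0,0,.022]; cy,sy=np.cos(yaw),np.sin(yaw); res={}
    for name,sg in(("right",1),("left",-1)):
      def line(th):
        t=np.radians(th); d=np.array([cy,sy,0]); ex=d*np.cos(t)-np.array([0,0,np.sin(t)]); ez=d*np.sin(t)+np.array([0,0,np.cos(t)])
        return proj([g+ex*sg*.017+np.array([-sy,cy,0])*sg*.023+ez*(z-h) for z in rows],*cam)
      p=line(0); us,vs=[],[]
      for v in range(int(p[:,1].min()),int(p[:,1].max())+1):
        u0=np.interp(v,*zip(*sorted((b,a) for a,b in p))); w=np.arange(int(u0)-9,int(u0)+10)
        gr=np.abs(im[v,w+1]-im[v,w-1]); k=gr.argmax(); gg=gr[max(k-1,0):k+2]; us.append((w[max(k-1,0):k+2]*gg).sum()/gg.sum()); vs.append(v)
      us,vs=np.array(us),np.array(vs); f=np.polyfit(vs,us,1)
      for _ in range(3):
        e=np.abs(us-np.polyval(f,vs)); ok=e<max(.5,np.median(e)*2); f=np.polyfit(vs[ok],us[ok],1)
      ths=np.arange(-20,40,1.); sl=[np.divide(*(line(t)[1]-line(t)[0])) for t in ths]
      res[name]=(round(float(np.interp(-f[0],-np.array(sl),ths)),1),int(ok.sum()),len(us),round(float(np.abs(us-np.polyval(f,vs))[ok].mean()),2))
    print("tilt",res,"F",s["contact_force"].round(1)); return c
E
python3 - <<'E'
from h import *
c=tilt(.022,(.06,.085)); c=tilt(.022,(.05,.085))
E
```

```text
tilt {'right': (1.0, 11, 11, 0.04), 'left': (-20.0, 12, 12, 0.62)} F [ 5.1  0.5 -2.2]
tilt {'right': (1.0, 15, 15, 0.04), 'left': (-20.0, 14, 15, 0.57)} F [ 5.1  0.  -1.2]
```

Emit:
{"api": "send_rows", "payload": {"targets": [1, 0, 0, -1, 0, 1, 0, 0, -2, 0, 1, 0, 0, -3, 0, 1, 0, 0, -3, 0, 1, 0.5, 1.5, 0, 0.4, 1, 0.5, 2.5, 0, 0.4, 1, 1, 3, 0, 0.4, 1, 1, 3, 0, 0.48]}}

```text
t: 6.67
position: [0.5538, -0.0546, 0.2316]
eef_rot: [0.078, 0.997, -0.0, -0.001]
contact_force: [1.8, 0.5, -1.4]
opening: 0.0456
grasp_force: 64.5
```

Emit:
{"api": "send_rows", "payload": {"targets": [1, 1, 2.5, 0, 0, 1, 1, 2.5, 0, 0, 1, 0, 2.5, 0, 0, 1, 0, 1, 0, 0, 1, 0, 0, 0, 0, 1, 0, 0, 0, 0]}}

```text
t: 7.17
position: [0.548, 0.0318, 0.2315]
eef_rot: [0.076, 0.997, -0.0, -0.0]
contact_force: [0.1, -0.6, -1.8]
opening: 0.0453
grasp_force: 64.2
```

```bash
python3 - <<'E'
from h import *
import cv2
go(place(C,[-.0305,-.0375,.232])[0],C[2])
c=wrist("w4"); cam=camof(c); im=cv2.resize(c["color"][:,:,::-1],None,fx=1.5,fy=1.5)
p=(proj(place(C,np.array([[.0635,.0775,.08],[.0635,-.0775,.08],[-.0635,-.0775,.08],[-.0635,.0775,.08]])),*cam)*1.5).astype(np.int32); cv2.polylines(im,[p],True,(0,0,255),1); print(p.tolist())
cv2.imwrite("pics/w4.png",im); tilt(C[2],(.01,.085))
E
```

```text
pos [0.548  0.0318 0.2315] yaw -0.1513 turn 0.03 shift cm [ 4.49  7.44 -0.05] F [ 0.1 -0.6 -1.8] op 0.0453
[[635, 336], [430, 336], [437, 156], [669, 160]]
tilt {'right': (-0.3, 31, 31, 0.11), 'left': (-0.2, 24, 31, 0.03)} F [-0.  -1.  -1.7]
```

View pics/w4.png

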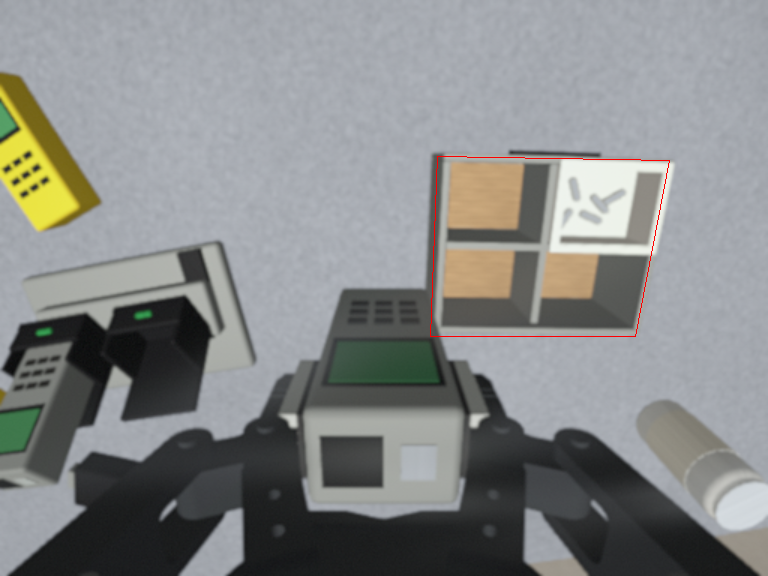

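```bash
python3 - <<'E'
from h import *
cam=camof(np.load("w4.npz")); np.set_printoptions(precision=4,suppress=True)
P=[[0,0,.08],[0,-.075,.08],[.061,0,.08],[-.061,0,.08],[.0635,.0775,.08],[.061,-.075,.08],[-.061,-.075,.08]]
uv=np.array([(546,247),(441,246),(534,326),(556,162),(638,333),(438,329),(444,161)])/1.5
q,r=fit(np.array(P),uv,cam,C);print("crate",q,(r*1.5).round(1).tolist())
go(place(q,[-.0305,-.0375,.2])[0],q[2])
E
```

```text
crate [ 0.5485  0.1463 -0.153 ] [[0.7, 2.2], [-1.7, 2.7], [3.0, 4.1], [1.0, -4.0], [0.3, 0.0], [-2.2, 1.1], [-1.0, -4.2]]
pos [0.5481 0.0309 0.2315] yaw -0.153 turn 0.0 shift cm [4.77 7.66 3.15] F [-0.  -1.  -1.7] op 0.0456
```

```bash
sed -i 's/C=np.array(\[[^]]*\])/C=np.array([.549,.146,-.153])/' h.py; python3 - <<'E'
from h import *
cam=camof(np.load("w4.npz"))
for n,x,y,u in(("--",-.0025,-.0025,(520,229)),("+-",.0585,-.0025,(510,299)),("++",.0585,.0725,(592,298))):
    zs=np.arange(0,.09,.001); e=[np.linalg.norm(proj(place(C,[x,y,z]),*cam)*1.5-u) for z in zs]; print(n,zs[np.argmin(e)],min(e))
go(place(C,[-.0305,-.0375,.2])[0],C[2])
E
```

```text
-- 0.022 3.0216365421238724
+- 0.015 0.49899137751331507
++ 0.012 0.35954439334304855
pos [0.5481 0.0309 0.2315] yaw -0.153 turn 0.0 shift cm [4.72 7.64 3.15] F [-0.  -1.  -1.7] op 0.0456
```

Emit:
{"api": "send_rows", "payload": {"targets": [1, 0.7, 1.1, 0, 0, 1, 1, 1.6, 0, 0, 1, 1, 1.6, 0, 0, 1, 1, 1.6, 0, 0, 1, 0.7, 1.1, 0, 0, 1, 0.3, 0.6, 0, 0, 1, 0, 0, 2, 0, 1, 0, 0, 1, 0]}}

```text
t: 7.93
position: [0.5133, 0.1141, 0.2008]
eef_rot: [0.076, 0.997, -0.0, 0.0]
contact_force: [-0.7, -0.2, -3.6]
opening: 0.0452
grasp_force: 64.4
```

```bash
python3 - <<'E'
from h import *
go(place(C,[-.0305,-.0375,.14])[0],C[2])
E
```

```text
pos [0.5133 0.1141 0.2008] yaw -0.1522 turn 0.01 shift cm [ 0.01 -0.05  6.08] F [-0.7 -0.2 -3.6] op 0.0452
```

Emit:
{"api": "send_rows", "payload": {"targets": [1, 0, 0, 2, 0, 1, 0, 0, 1.5, 0, 1, 0, 0, 1, 0, 1, 0, 0, 0.8, 0, 1, 0, 0, 0.8, 0, 1, 0, 0, 0.5, 0, 1, 0, 0, 0, 0]}}

```text
t: 8.52
position: [0.5132, 0.1139, 0.1349]
eef_rot: [0.076, 0.997, -0.0, -0.001]
contact_force: [-0.7, -0.1, -2.0]
opening: 0.0451
grasp_force: 64.3
```

Emit:
{"api": "send_rows", "payload": {"targets": [1, 0, 0, 0.25, 0, 1, 0, 0, 0.25, 0, 1, 0, 0, 0, 0]}}

```text
t: 8.77
position: [0.5135, 0.1141, 0.1307]
eef_rot: [0.076, 0.997, 0.0, 0.0]
contact_force: [0.2, 0.0, -1.9]
opening: 0.0457
grasp_force: 64.3
```

Emit:
{"api": "send_rows", "payload": {"targets": [1, 0, 0, 0.2, 0, 1, 0, 0, 0.2, 0, 1, 0, 0, 0, 0]}}

```text
t: 9.02
position: [0.5134, 0.1141, 0.1265]
eef_rot: [0.076, 0.997, -0.0, -0.0]
contact_force: [0.3, -0.8, -2.1]
opening: 0.0453
grasp_force: 64.3
```

Emit:
{"api": "send_rows", "payload": {"targets": [1, 0, 0, 0.2, 0, 1, 0, 0, 0.2, 0, 1, 0, 0, 0, 0]}}

```text
t: 9.27
position: [0.5132, 0.114, 0.1223]
eef_rot: [0.076, 0.997, -0.0, -0.0]
contact_force: [-0.2, 0.2, -3.0]
opening: 0.0452
grasp_force: 64.3
```

Emit:
{"api": "send_rows", "payload": {"targets": [1, 0, 0, 0.12, 0, 1, 0, 0, 0.13, 0, 1, 0, 0, 0, 0]}}

```text
t: 9.52
position: [0.5134, 0.1141, 0.12]
eef_rot: [0.076, 0.997, -0.0, -0.0]
contact_force: [-0.6, 1.5, -2.2]
opening: 0.0455
grasp_force: 64.4
```

Emit:
{"api": "send_rows", "payload": {"targets": [1, 0, 0, 0.15, 0, 1, 0, 0, 0.15, 0, 1, 0, 0, 0, 0]}}

```text
t: 9.77
position: [0.5133, 0.1141, 0.1169]
eef_rot: [0.076, 0.997, -0.0, -0.0]
contact_force: [0.5, 0.2, -2.2]
opening: 0.0452
grasp_force: 64.3
```

Emit:
{"api": "send_rows", "payload": {"targets": [1, 0, 0, 0.12, 0, 1, 0, 0, 0.13, 0, 1, 0, 0, 0, 0]}}

```text
t: 10.02
position: [0.5133, 0.1141, 0.1145]
eef_rot: [0.076, 0.997, -0.0, -0.0]
contact_force: [0.9, -1.1, -1.4]
opening: 0.0456
grasp_force: 64.3
```

Emit:
{"api": "send_rows", "payload": {"targets": [1, 0, 0, 0.12, 0, 1, 0, 0, 0.13, 0, 1, 0, 0, 0, 0]}}

```text
t: 10.27
position: [0.5133, 0.1141, 0.112]
eef_rot: [0.076, 0.997, -0.0, -0.0]
contact_force: [-0.5, 0.2, -2.3]
opening: 0.0452
grasp_force: 64.3
```

Emit:
{"api": "send_rows", "payload": {"targets": [1, 0, 0, 0.1, 0, 1, 0, 0, 0.1, 0, 1, 0, 0, 0, 0]}}

```text
t: 10.52
position: [0.5134, 0.1141, 0.11]
eef_rot: [0.076, 0.997, -0.0, -0.0]
contact_force: [-0.4, -0.4, -2.7]
opening: 0.0453
grasp_force: 64.3
```

Emit:
{"api": "send_rows", "payload": {"targets": [1, 0, 0, 0.12, 0, 1, 0, 0, 0.13, 0, 1, 0, 0, 0, 0]}}

```text
t: 10.77
position: [0.5134, 0.1141, 0.1075]
eef_rot: [0.076, 0.997, -0.0, -0.0]
contact_force: [0.6, -0.5, -2.3]
opening: 0.0453
grasp_force: 64.3
```

Emit:
{"api": "send_rows", "payload": {"targets": [1, 0, 0, 0.1, 0, 1, 0, 0, 0.1, 0, 1, 0, 0, 0, 0]}}

```text
t: 11.02
position: [0.5134, 0.1141, 0.1055]
eef_rot: [0.076, 0.997, -0.0, -0.0]
contact_force: [-0.4, 0.5, -2.5]
opening: 0.0454
grasp_force: 64.3
```

Emit:
{"api": "send_rows", "payload": {"targets": [1, 0, 0, 0.12, 0, 1, 0, 0, 0.13, 0, 1, 0, 0, 0, 0]}}

```text
t: 11.27
position: [0.5133, 0.1141, 0.103]
eef_rot: [0.076, 0.997, -0.0, -0.0]
contact_force: [-0.0, 0.5, -2.3]
opening: 0.0452
grasp_force: 64.3
```

Emit:
{"api": "send_rows", "payload": {"targets": [1, 0, 0, 0.1, 0, 1, 0, 0, 0.1, 0, 1, 0, 0, 0, 0]}}

```text
t: 11.52
position: [0.5134, 0.1141, 0.101]
eef_rot: [0.076, 0.997, -0.0, -0.0]
contact_force: [0.1, -0.2, -1.2]
opening: 0.0449
grasp_force: 64.3
```

Emit:
{"api": "send_rows", "payload": {"targets": [1, 0, 0, 0.1, 0, 1, 0, 0, 0.1, 0, 1, 0, 0, 0, 0]}}

```text
t: 11.77
position: [0.5134, 0.1141, 0.099]
eef_rot: [0.076, 0.997, -0.0, -0.0]
contact_force: [-0.1, 0.0, -1.8]
opening: 0.0456
grasp_force: 64.3
```

```bash
python3 - <<'E'
from h import *
go(place(C,[-.0305,-.0375,.14])[0],C[2])
E
```

```text
pos [0.5134 0.1141 0.099 ] yaw -0.1527 turn 0.0 shift cm [ 0.01 -0.05 -4.1 ] F [-0.1  0.  -1.8] op 0.0456
```

Emit:
{"api": "send_rows", "payload": {"targets": [1, 0, 0, 0.12, 0, 1, 0, 0, 0.13, 0, 1, 0, 0, 0, 0]}}

```text
t: 12.02
position: [0.5133, 0.1141, 0.0965]
eef_rot: [0.076, 0.997, -0.0, -0.0]
contact_force: [0.4, 0.1, -1.5]
opening: 0.0453
grasp_force: 64.3
```

Emit:
{"api": "send_rows", "payload": {"targets": [1, 0, 0, 0.1, 0, 1, 0, 0, 0.1, 0, 1, 0, 0, 0, 0]}}

```text
t: 12.27
position: [0.5133, 0.1141, 0.0945]
eef_rot: [0.076, 0.997, -0.0, -0.0]
contact_force: [0.4, -0.3, -2.0]
opening: 0.0455
grasp_force: 64.4
```

Emit:
{"api": "send_rows", "payload": {"targets": [1, 0, 0, 0.12, 0, 1, 0, 0, 0.13, 0, 1, 0, 0, 0, 0]}}

```text
t: 12.52
position: [0.5136, 0.1141, 0.0921]
eef_rot: [0.076, 0.997, 0.0, 0.0]
contact_force: [-0.4, -0.2, 1.6]
opening: 0.0452
grasp_force: 64.6
```

Emit:
{"api": "send_rows", "payload": {"targets": [1, 0, 0, 0.1, 0, 1, 0, 0, 0.1, 0, 1, 0, 0, 0, 0]}}

```text
t: 12.77
position: [0.5137, 0.1141, 0.0904]
eef_rot: [0.076, 0.997, 0.0, 0.0]
contact_force: [-1.5, -0.4, 10.2]
opening: 0.0454
grasp_force: 65.5
```

Emit:
{"api": "send_rows", "payload": {"targets": [1, 0, 0, -0.15, 0, 1, 0, 0, 0, 0, 0, 0, 0, 0, 0, -0.4, 0, 0, 0, 0, -0.4, 0, 0, 0, 0, -0.4, 0, 0, 0, 0]}}

```text
t: 13.27
position: [0.5134, 0.1141, 0.0915]
eef_rot: [0.076, 0.997, -0.0, -0.0]
contact_force: [-0.1, -0.2, -0.3]
opening: 0.0602
grasp_force: 0.0
```

```bash
python3 - <<'E'
from h import *
go(place(C,[-.0305,-.0375,.14])[0],C[2])
E
```

```text
pos [0.5134 0.1141 0.0915] yaw -0.1526 turn 0.0 shift cm [ 0.01 -0.05 -4.85] F [-0.1 -0.2 -0.3] op 0.0602
```

Emit:
{"api": "send_rows", "payload": {"targets": [-0.4, 0, 0, -0.5, 0, -0.4, 0, 0, -1.5, 0, -0.4, 0, 0, -3, 0, -0.4, 0, 0, -3, 0, -0.4, 0, 0, -3, 0, -0.4, 0, 0, -3, 0, -0.4, 0, 0, 0, 0]}}

```text
t: 13.85
position: [0.5161, 0.1145, 0.2374]
eef_rot: [0.076, 0.997, 0.001, 0.004]
contact_force: [2.3, 0.6, 0.3]
opening: 0.0597
grasp_force: 0.0
```

```bash
python3 - <<'E'
from h import *
import cv2
from bench import imaging
c=wrist("w5"); s=imaging.camera("scene"); np.savez("s5.npz",**s); s=s["color"][:,:,::-1]
a=c["color"][:,:,::-1][:,90:]; b=cv2.resize(s[90:200,235:345],(384,384),interpolation=cv2.INTER_CUBIC)
cv2.imwrite("pics/w5.png",cv2.resize(np.hstack([a,b]),(800,381)))
g=place(D,tst(0,0,.098,-.043))[0]; print(g); go([g[0],g[1],.21],D[2])
E
```

```text
[ 0.62986544 -0.24114718  0.12810871]
pos [0.5141 0.1142 0.2331] yaw -0.1526 turn -1.67 shift cm [-10.79 -35.78   2.31] F [-0.4  0.5 -0.4] op 0.0599
```

View pics/w5.png

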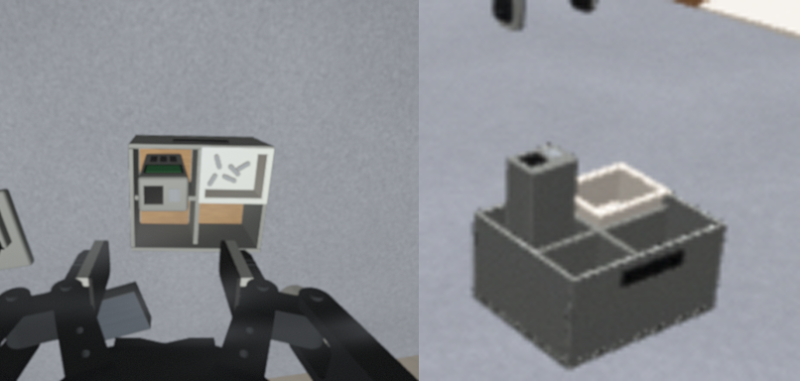

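The first tester stands upright in its cell, which the wrist half shows with its head at (163,195); the cup is untouched. Now for the second one.

Emit:
{"api": "send_rows", "payload": {"targets": [-0.5, 0, 0, 0, -0.85, -0.5, 0, 0, 0, -0.82, -0.5, -1, -3.3, 0, 0, -0.5, -1, -3.3, 0, 0, -0.5, -1, -3.3, 0, 0, -0.5, -1, -3.3, 0, 0, -0.5, -1, -3.3, 0, 0, -0.5, -1, -3.3, 0, 0]}}

```text
t: 14.62
position: [0.5773, -0.0841, 0.2304]
eef_rot: [-0.011, 1.0, 0.0, -0.001]
contact_force: [0.0, -0.3, 1.0]
opening: 0.064
grasp_force: 0.0
```

Emit:
{"api": "send_rows", "payload": {"targets": [-0.5, -1, -3.3, 0, 0, -0.5, -1, -3.3, 0, 0, -0.5, -1, -3.3, 0.6, 0, -0.5, -1, -3, 0.6, 0, -0.5, -0.5, -2, 0.6, 0, -0.5, -0.3, -1, 0.5, 0, -0.5, 0, 0, 0, 0, -0.5, 0, 0, 0, 0]}}

```text
t: 15.28
position: [0.6286, -0.2397, 0.2074]
eef_rot: [-0.011, 1.0, 0.001, -0.001]
contact_force: [-0.7, 0.3, 0.6]
opening: 0.064
grasp_force: 0.0
```

```bash
python3 - <<'E'
from h import *
g=place(D,tst(0,0,.098,-.043))[0]; go([g[0],g[1]+.0005,.107],D[2])
import cv2
c=wrist("w6"); cam=camof(c); im=cv2.resize(c["color"][:,:,::-1],None,fx=1.5,fy=1.5)
p=(proj(place(D,[tst(sx*.017,sy*.023,.118,-.043) for sx,sy in((1,1),(1,-1),(-1,-1),(-1,1))]),*cam)*1.5).astype(np.int32); cv2.polylines(im,[p],True,(0,0,255),1)
cv2.imwrite("pics/w6.png",im)
E
```

```text
pos [ 0.6286 -0.2397  0.2074] yaw 0.0217 turn -0.0 shift cm [-0.13 -0.09 10.04] F [-0.7  0.3  0.6] op 0.064
```

View pics/w6.png

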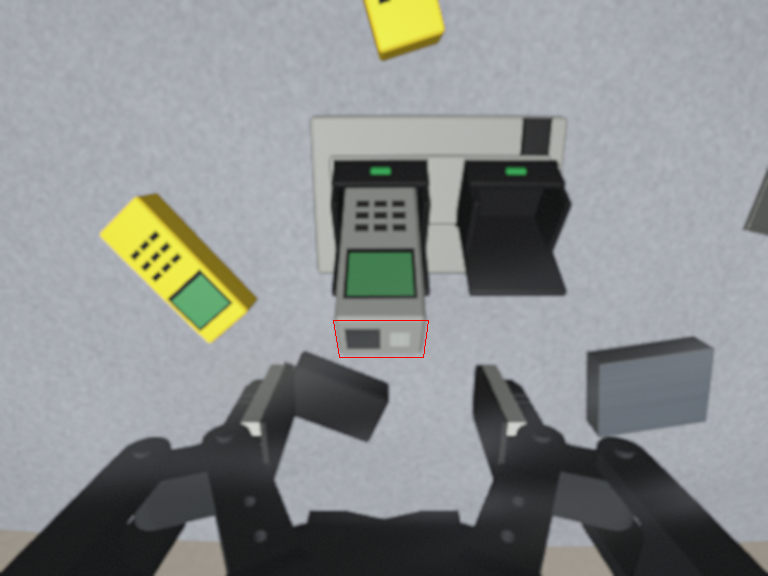

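The grey tester with its head at (380,339) matches the model outline, so I'll grip it.

Emit:
{"api": "send_rows", "payload": {"targets": [-0.5, -0.13, -0.1, 2.5, 0, -0.5, 0, 0, 2.5, 0, -0.5, 0, 0, 2, 0, -0.5, 0, 0, 1.5, 0, -0.5, 0, 0, 1, 0, -0.5, 0, 0, 0.5, 0, -0.5, 0, 0, 0, 0]}}

```text
t: 15.92
position: [0.6304, -0.2404, 0.1083]
eef_rot: [-0.012, 1.0, 0.0, -0.0]
contact_force: [-0.5, -0.1, -0.4]
opening: 0.0644
grasp_force: 0.0
```

Emit:
{"api": "send_rows", "payload": {"targets": [1, 0, 0, 0, 0, 1, 0, 0, 0, 0, 1, 0, 0, 0, 0, 1, 0, 0, 0, 0, 1, 0, 0, 0, 0, 1, 0, 0, 0, 0]}}

```text
t: 16.42
position: [0.6313, -0.2414, 0.11]
eef_rot: [-0.011, 1.0, -0.0, 0.001]
contact_force: [-1.1, 3.3, 7.1]
opening: 0.0454
grasp_force: 62.1
```

Same draw-out and pivot as before.

Emit:
{"api": "send_rows", "payload": {"targets": [1, -0.16, 0, -0.26, 0, 1, -0.16, 0, -0.26, 0, 1, -0.16, 0, -0.26, 0, 1, -0.16, 0, -0.26, 0, 1, 0, 0, 0, 0]}}

```text
t: 16.83
position: [0.6375, -0.2414, 0.1197]
eef_rot: [-0.011, 1.0, -0.0, 0.0]
contact_force: [-1.6, 0.3, 0.0]
opening: 0.0455
grasp_force: 61.7
```

Emit:
{"api": "send_rows", "payload": {"targets": [1, 0.33, 0, -0.27, 0, 1, 0.33, 0, -0.27, 0, 1, 0.34, 0, -0.26, 0, 1, 0.36, 0, -0.22, 0, 1, 0.37, 0, -0.22, 0, 1, 0.37, 0, -0.21, 0]}}

```text
t: 17.33
position: [0.6161, -0.2418, 0.134]
eef_rot: [-0.011, 1.0, -0.0, 0.0]
contact_force: [6.2, -0.0, -8.3]
opening: 0.0452
grasp_force: 62.7
```

Emit:
{"api": "send_rows", "payload": {"targets": [1, 0.39, 0, -0.17, 0, 1, 0.39, 0, -0.17, 0, 1, 0.39, 0, -0.16, 0, 1, 0.41, 0, -0.11, 0, 1, 0.41, 0, -0.11, 0, 1, 0.42, 0, -0.1, 0, 1, 0.31, 0, -0.08, 0, 1, 0, 0, 0, 0]}}

```text
t: 18.0
position: [0.589, -0.2425, 0.1434]
eef_rot: [-0.011, 1.0, -0.0, 0.001]
contact_force: [5.4, 0.5, -2.6]
opening: 0.0453
grasp_force: 62.6
```

```bash
python3 - <<'E'
from h import *
tilt(.022,(.06,.085)); tilt(.022,(.05,.085))
E
```

```text
tilt {'right': (2.7, 11, 11, 0.1), 'left': (-20.0, 7, 12, 0.29)} F [ 4.5 -0.6 -1.8]
tilt {'right': (3.2, 14, 15, 0.08), 'left': (-20.0, 12, 16, 0.57)} F [ 5.1  0.3 -1. ]
```

Emit:
{"api": "send_rows", "payload": {"targets": [1, 0.2, 0, -0.04, 0, 1, 0.2, 0, -0.03, 0, 1, 0, 0, 0, 0, 1, 0, 0, -1, 0, 1, 0, 0, -2, 0, 1, 0, 0, -3, 0, 1, 0, 0, -3, 0, 1, 0, 0, 0, 0]}}

```text
t: 18.77
position: [0.5865, -0.2435, 0.2392]
eef_rot: [-0.011, 1.0, -0.002, 0.003]
contact_force: [1.3, -0.8, -2.4]
opening: 0.0451
grasp_force: 63.3
```

```bash
python3 - <<'E'
from h import *
tilt(.022,(.01,.085))
go(place(C,[.0305,.0375,.235])[0],C[2])
E
```

```text
tilt {'right': (1.5, 36, 36, 0.11), 'left': (1.2, 29, 37, 0.13)} F [ 0.4 -0.5 -2.8]
pos [ 0.5857 -0.2431  0.2366] yaw 0.0221 turn 1.67 shift cm [ 6.51 41.65  0.16] F [ 0.4 -0.5 -2.8] op 0.0453
```

Emit:
{"api": "send_rows", "payload": {"targets": [1, 0, 0, 0, 0.85, 1, 0, 0, 0, 0.82, 1, 0.3, 1.6, 0, 0, 1, 0.5, 3, 0, 0, 1, 0.5, 3.2, 0, 0, 1, 0.5, 3.2, 0, 0, 1, 0.5, 3.2, 0, 0, 1, 0.5, 3.2, 0, 0]}}

```text
t: 19.48
position: [0.5822, -0.0643, 0.2324]
eef_rot: [0.076, 0.997, 0.0, -0.001]
contact_force: [1.0, -0.1, -2.8]
opening: 0.0451
grasp_force: 63.0
```

Emit:
{"api": "send_rows", "payload": {"targets": [1, 0.5, 3.2, 0, 0, 1, 0.5, 3.2, 0, 0, 1, 0.5, 3.2, 0, 0, 1, 0.5, 3.2, 0, 0, 1, 0.5, 3.2, 0, 0, 1, 0.5, 3, 0, 0, 1, 0.4, 2, 0, 0, 1, 0.3, 1, 0, 0]}}

```text
t: 20.15
position: [0.5791, 0.1595, 0.2323]
eef_rot: [0.075, 0.997, -0.0, -0.001]
contact_force: [-1.5, 0.1, -3.0]
opening: 0.0454
grasp_force: 62.9
```

```bash
python3 - <<'E'
from h import *
go(place(C,[.0305,.0375,.15])[0],C[2])
E
```

```text
pos [0.5791 0.1595 0.2323] yaw -0.1496 turn 0.03 shift cm [-0.28  1.96  8.23] F [-1.5  0.1 -3. ] op 0.0454
```

Emit:
{"api": "send_rows", "payload": {"targets": [1, -0.15, 0.9, 0, 0.03, 1, -0.13, 0.8, 0, 0, 1, 0, 0, 0, 0, 1, 0, 0, 2, 0, 1, 0, 0, 2, 0, 1, 0, 0, 0.5, 0, 1, 0, 0, 0, 0]}}

```text
t: 20.73
position: [0.5851, 0.1721, 0.1869]
eef_rot: [0.078, 0.997, -0.001, -0.001]
contact_force: [-1.1, -0.3, -2.2]
opening: 0.0456
grasp_force: 62.9
```

```bash
python3 - <<'E'
from h import *
import cv2
go(place(C,[.0305,.0375,.15])[0],C[2])
from bench import imaging
c=wrist("w7"); s=imaging.camera("scene")["color"][:,:,::-1]
a=c["color"][:,:,::-1][:,90:]; b=cv2.resize(s[80:190,235:345],(384,384),interpolation=cv2.INTER_CUBIC)
cv2.imwrite("pics/w7.png",cv2.resize(np.hstack([a,b]),(800,381)))
E
```

```text
pos [0.5851 0.1721 0.1869] yaw -0.1566 turn -0.03 shift cm [0.12 0.62 3.69] F [-1.1 -0.3 -2.2] op 0.0456
```

View pics/w7.png

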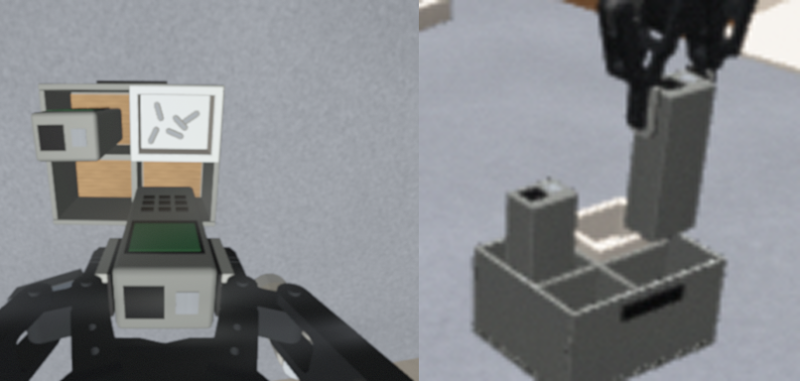

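The second tester hangs upright just above the far +y cell; it needs about 6 mm more in y before I lower it.

Emit:
{"api": "send_rows", "payload": {"targets": [1, 0.06, 0.3, 0, 0, 1, 0.06, 0.3, 0, 0, 1, 0, 0, 0, 0, 1, 0, 0, 1, 0, 1, 0, 0, 1, 0, 1, 0, 0, 0.8, 0, 1, 0, 0, 0.4, 0, 1, 0, 0, 0, 0]}}

```text
t: 21.5
position: [0.5848, 0.1791, 0.1546]
eef_rot: [0.078, 0.997, -0.0, -0.001]
contact_force: [-0.7, 0.1, -2.1]
opening: 0.0454
grasp_force: 62.9
```

Emit:
{"api": "send_rows", "payload": {"targets": [1, 0, 0, 0.4, 0, 1, 0, 0, 0.4, 0, 1, 0, 0, 0.4, 0, 1, 0, 0, 0.3, 0, 1, 0, 0, 0, 0]}}

```text
t: 21.92
position: [0.5854, 0.1793, 0.1406]
eef_rot: [0.078, 0.997, -0.0, -0.0]
contact_force: [0.4, 0.7, -2.1]
opening: 0.0454
grasp_force: 62.9
```

```bash
python3 - <<'E'
from h import *
go(place(C,[.0305,.0375,.09])[0],C[2])
E
```

```text
pos [0.5854 0.1793 0.1406] yaw -0.1558 turn -0.03 shift cm [ 0.04 -0.09  5.06] F [ 0.4  0.7 -2.1] op 0.0454
```

Emit:
{"api": "send_rows", "payload": {"targets": [1, 0, 0, 0.3, 0, 1, 0, 0, 0.3, 0, 1, 0, 0, 0.3, 0, 1, 0, 0, 0.3, 0, 1, 0, 0, 0, 0]}}

```text
t: 22.33
position: [0.5854, 0.1793, 0.1286]
eef_rot: [0.078, 0.997, -0.0, -0.0]
contact_force: [-0.1, 0.3, -2.9]
opening: 0.0453
grasp_force: 62.9
```

Emit:
{"api": "send_rows", "payload": {"targets": [1, 0, 0, 0.12, 0, 1, 0, 0, 0.13, 0, 1, 0, 0, 0, 0]}}

```text
t: 22.58
position: [0.5856, 0.1794, 0.1266]
eef_rot: [0.078, 0.997, -0.0, -0.0]
contact_force: [0.6, -0.1, -2.6]
opening: 0.0456
grasp_force: 62.9
```

Emit:
{"api": "send_rows", "payload": {"targets": [1, 0, 0, 0.12, 0, 1, 0, 0, 0.13, 0, 1, 0, 0, 0, 0]}}

```text
t: 22.83
position: [0.5856, 0.1793, 0.1241]
eef_rot: [0.078, 0.997, -0.0, -0.0]
contact_force: [-0.2, -0.5, -1.3]
opening: 0.0453
grasp_force: 62.9
```

Emit:
{"api": "send_rows", "payload": {"targets": [1, 0, 0, 0.12, 0, 1, 0, 0, 0.13, 0, 1, 0, 0, 0, 0]}}

```text
t: 23.08
position: [0.5856, 0.1794, 0.1215]
eef_rot: [0.078, 0.997, -0.0, -0.0]
contact_force: [-0.6, -0.9, -3.0]
opening: 0.0453
grasp_force: 62.9
```

Emit:
{"api": "send_rows", "payload": {"targets": [1, 0, 0, 0.1, 0, 1, 0, 0, 0.1, 0, 1, 0, 0, 0, 0]}}

```text
t: 23.33
position: [0.5856, 0.1794, 0.1196]
eef_rot: [0.078, 0.997, -0.0, -0.0]
contact_force: [-1.1, 0.1, -2.5]
opening: 0.0451
grasp_force: 62.9
```

Emit:
{"api": "send_rows", "payload": {"targets": [1, 0, 0, 0.12, 0, 1, 0, 0, 0.13, 0, 1, 0, 0, 0, 0]}}

```text
t: 23.58
position: [0.5856, 0.1793, 0.117]
eef_rot: [0.078, 0.997, -0.0, -0.0]
contact_force: [-0.5, 0.1, -1.9]
opening: 0.0453
grasp_force: 62.9
```

Emit:
{"api": "send_rows", "payload": {"targets": [1, 0, 0, 0.12, 0, 1, 0, 0, 0.13, 0, 1, 0, 0, 0, 0]}}

```text
t: 23.83
position: [0.5855, 0.1793, 0.1145]
eef_rot: [0.078, 0.997, -0.0, -0.0]
contact_force: [0.5, -1.0, -2.0]
opening: 0.0454
grasp_force: 62.9
```

Emit:
{"api": "send_rows", "payload": {"targets": [1, 0, 0, 0.12, 0, 1, 0, 0, 0.13, 0, 1, 0, 0, 0, 0]}}

```text
t: 24.08
position: [0.5856, 0.1794, 0.112]
eef_rot: [0.078, 0.997, -0.0, -0.0]
contact_force: [-0.1, 0.0, -2.8]
opening: 0.0453
grasp_force: 62.9
```

Emit:
{"api": "send_rows", "payload": {"targets": [1, 0, 0, 0.12, 0, 1, 0, 0, 0.13, 0, 1, 0, 0, 0, 0]}}

```text
t: 24.33
position: [0.5856, 0.1793, 0.1095]
eef_rot: [0.078, 0.997, -0.0, -0.0]
contact_force: [-0.2, -0.7, -2.3]
opening: 0.0454
grasp_force: 62.9
```

Emit:
{"api": "send_rows", "payload": {"targets": [1, 0, 0, 0.12, 0, 1, 0, 0, 0.13, 0, 1, 0, 0, 0, 0]}}

```text
t: 24.58
position: [0.5856, 0.1793, 0.107]
eef_rot: [0.078, 0.997, -0.0, -0.0]
contact_force: [0.6, 0.1, -2.4]
opening: 0.0454
grasp_force: 62.9
```

Emit:
{"api": "send_rows", "payload": {"targets": [1, 0, 0, 0.12, 0, 1, 0, 0, 0.13, 0, 1, 0, 0, 0, 0]}}

```text
t: 24.83
position: [0.5855, 0.1793, 0.1045]
eef_rot: [0.078, 0.997, -0.0, -0.0]
contact_force: [0.2, 0.7, -2.7]
opening: 0.0449
grasp_force: 62.9
```

Emit:
{"api": "send_rows", "payload": {"targets": [1, 0, 0, 0.12, 0, 1, 0, 0, 0.13, 0, 1, 0, 0, 0, 0]}}

```text
t: 25.08
position: [0.5855, 0.1793, 0.102]
eef_rot: [0.078, 0.997, -0.0, -0.0]
contact_force: [0.0, 0.3, -2.8]
opening: 0.0453
grasp_force: 62.9
```

Emit:
{"api": "send_rows", "payload": {"targets": [1, 0, 0, 0.12, 0, 1, 0, 0, 0.13, 0, 1, 0, 0, 0, 0]}}

```text
t: 25.33
position: [0.5856, 0.1793, 0.0995]
eef_rot: [0.078, 0.997, -0.0, -0.0]
contact_force: [0.9, -0.2, -2.6]
opening: 0.0452
grasp_force: 62.9
```

Emit:
{"api": "send_rows", "payload": {"targets": [1, 0, 0, 0.12, 0, 1, 0, 0, 0.13, 0, 1, 0, 0, 0, 0]}}

```text
t: 25.58
position: [0.5856, 0.1794, 0.097]
eef_rot: [0.078, 0.997, -0.0, -0.0]
contact_force: [0.5, 0.9, -2.8]
opening: 0.0456
grasp_force: 62.9
```

Emit:
{"api": "send_rows", "payload": {"targets": [1, 0, 0, 0.1, 0, 1, 0, 0, 0.1, 0, 1, 0, 0, 0, 0]}}

```text
t: 25.83
position: [0.5856, 0.1793, 0.0951]
eef_rot: [0.078, 0.997, -0.0, -0.0]
contact_force: [-0.7, -0.6, -2.0]
opening: 0.0456
grasp_force: 62.9
```

Emit:
{"api": "send_rows", "payload": {"targets": [1, 0, 0, 0.1, 0, 1, 0, 0, 0.1, 0, 1, 0, 0, 0, 0]}}

```text
t: 26.08
position: [0.5856, 0.1794, 0.0931]
eef_rot: [0.078, 0.997, -0.0, -0.0]
contact_force: [-0.5, -0.1, -2.3]
opening: 0.0451
grasp_force: 62.9
```

Emit:
{"api": "send_rows", "payload": {"targets": [1, 0, 0, 0.1, 0, 1, 0, 0, 0.1, 0, 1, 0, 0, 0, 0]}}

```text
t: 26.33
position: [0.5858, 0.1794, 0.0914]
eef_rot: [0.078, 0.997, 0.0, 0.0]
contact_force: [-1.2, -0.8, 3.2]
opening: 0.0451
grasp_force: 63.5
```

Contact: the force changed by about 5.5 N. Releasing.

Emit:
{"api": "send_rows", "payload": {"targets": [1, 0, 0, 0, 0, 0, 0, 0, 0, 0, -0.4, 0, 0, 0, 0, -0.4, 0, 0, 0, 0, -0.4, 0, 0, 0, 0, -0.4, 0, 0, -0.5, 0, -0.4, 0, 0, -1, 0, -0.4, 0, 0, -2, 0]}}

```text
t: 27.0
position: [0.5846, 0.1791, 0.1256]
eef_rot: [0.078, 0.997, -0.0, -0.001]
contact_force: [-0.3, -0.5, 0.7]
opening: 0.0594
grasp_force: 0.0
```

Emit:
{"api": "send_rows", "payload": {"targets": [-0.4, 0, 0, -3, 0, -0.4, 0, 0, -3, 0, -0.4, 0, 0, -3, 0, -0.4, 0, 0, -3, 0, -0.4, 0, 0, 0, 0, -0.4, 0, 0, 0, 0]}}

```text
t: 27.5
position: [0.5867, 0.1797, 0.2491]
eef_rot: [0.078, 0.997, 0.001, 0.002]
contact_force: [-0.5, 0.4, 0.6]
opening: 0.0598
grasp_force: 0.0
```

```bash
python3 - <<'E'
from h import *
import cv2
from bench import imaging
c=wrist("w8"); s=imaging.camera("scene")["color"][:,:,::-1]
a=c["color"][:,:,::-1][:,90:]; b=cv2.resize(s[90:200,235:345],(384,384),interpolation=cv2.INTER_CUBIC)
cv2.imwrite("pics/w8.png",cv2.resize(np.hstack([a,b]),(800,381)))
E
```

```text
(no output)
```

View pics/w8.png

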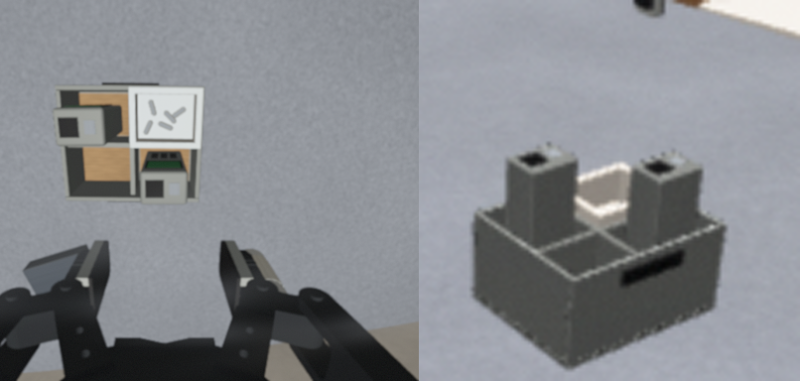

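Both testers stand upright in their own cells, with heads at (80,125) and (163,185). The cup is in place and the gripper is clear.

```bash
python3 -c "
from bench import sign_off
print(sign_off())"
```

```text
the job is handed in; nothing more can be done
None
```

Both grey testers are out of the dock and standing upright, head up, in their own free cells, each lowered until it rested on its pad; I left the cup and bystanders alone and handed the job in at about 27.5 s of the 61 s limit.

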